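Set out the filtration station

TASK

Set out the filtration station on the teal mat: stand the empty small beaker in the middle of the stirrer's round plate, the brown bottle in the middle of the blue spill dish, and the orange-capped vial on the mat halfway between those two, in line with them. Lay the white filter carton on the mat behind the vial, squarely inside the printed square, and put the petri dish centred on top of the carton. Keep everything upright, and leave the blue-capped vial where it is.

Things in the scene. Friction and masses are not known exactly. Their poses are not given: they have to be found in the camera images.
- mat: fixed teal rubber mat, 220 (x) x 350 (y) x 3 mm; origin at the centre of its underside, x to its back edge (away from the robot), y left. White printed square outline, 79 x 79 mm inside, sides along the mat's, centred at x 55, y 0 mm. Stirrer and spill dish stand at x -50 mm, one at y 115, the other at y -115 (sides swap); halfway between is x -50, y 0
- stirrer: fixed magnetic stirrer on the mat: grey housing 110 x 110 mm, 42 mm high, with a round white plate 98 mm across whose top is 50 mm above the origin; black knob and panel on its front; origin at the centre of its underside, z up, plate centred on it, axes as the mat's
- spill_dish: fixed round blue plastic dish on the mat, 108 mm across the rim, 100 mm across the base, 14 mm high, wall 4 mm, inner floor 4 mm above the origin; origin at the centre of its underside, z up
- beaker: loose empty clear small glass beaker with a pouring lip, 70 mm high, round body 50 mm across up to 62 mm and flared rim 56 mm across above; the lip points to its +y, so the round body's axis stands at y = -3.5 mm; grasp the body across x; origin at the centre of its underside, z up
- bottle: loose round brown closed bottle with a dark blue cap, body 60 mm across up to about 79 mm, cap 34 mm across (z about 80 to 130 mm), 130 mm high; can be lifted by the cap; origin at the centre of its underside, z up
- vial_orange: loose small clear glass vial with an ORANGE cap, 16 mm across, 47 mm high, standing; grasp round the glass; origin at the centre of its underside, z up
- carton: loose square white closed filter carton with a red band, 70 x 70 x 35 mm, sides along its x and y; origin at the centre of its underside, z up
- dish: loose clear round open petri dish, 60 mm across, 14 mm high; origin at the centre of its underside, z up
- vial_blue: loose small clear glass vial with a BLUE cap, 16 mm across, 47 mm high, standing; not to be moved; origin at the centre of its underside, z up
Not all that is in view belongs to the job. Leave any yellow look-alike of the beaker alone.

How it is judged:
By the outcome, as a careful person would: the job done as asked, in the order asked, and still so for the second after the job is handed in, with the robot touching nothing.
It also fails if it takes over 128 s, if anything falls off the work surface, if the arm or the gripper's body presses on something with over 40 N, if the wrist force passes 120 N, or if a joint passes its speed limit or range.

ROBOT

A 6-joint arm with a two-finger parallel gripper is mounted at the origin on a cart in front of the work surface, level with it; the furniture and walls round the work are solid. World frame = base frame: x ahead of the robot, y to its left, z up, the work surface at z = 0. Lengths are in m, angles in rad, forces in N, time in s.
With the tool pointing down it reaches from about 0.275 to 0.825 m from the base axis. Payload 5.2 kg.
Tool frame: the origin (TCP) lies on the mounting face of the last link; the fingertips stand 186 mm ahead of it and the grasp point (between the pads) lies 167 mm ahead of it; z points along the fingers, y is the line along which they close (so a half turn about z gives the same grasp; the last joint's range is limited). The gripper opens to 93 mm and grips with 3 to 60 N. Pads are 15 mm wide; open, the fingers measure 128 mm over their backs; the gripper's body (75 mm by 188 mm) begins 65 mm behind the grasp point.
Start: joints at [-1.401, 0.259, 1.535, -0, 1.348, -0.203], TCP at [0.2, -0.512, 0.405] pointing down, gripper open.
Joint ranges: [-3.14, 3.14], [-0.91, 2.08], [0.19, 2.58], [-1.22, 4.36], [0.22, 2.71], [-3.12, 3.12]. Speed limits (rad/s): [2.57, 2.57, 3.14, 3.14, 3.14, 3.14].

INTERFACE

Orientations are given as a rotation vector (axis times angle).
In Python, from station import r gives the robot as it stands.
- The arm moves only by the tool move_arm, never from a script. Its argument "increments" is a list that holds one entry, the list of rows, each a list of 5 numbers: the shift along the tool's x, y, z in mm, then the turn about the tool's z in degrees, then the opening, from 0 (shut) to 1 (fully open). A call has 1 to 10 rows; each row shifts and turns the commanded pose from where the row before left it, along the tool's axes as they then stand; what a row does not reach is not made up. A row lasts 1/8 s, in which the tool goes at most 62.5 mm and 10.7 degrees, less where a joint would pass 70% of its speed; a pose out of reach is approached as far as the arm can. A call with a gripper value outside its range is refused whole. The fingers move at their own pace and stop on an object; "newtons" is the grip in N (left out, the last holds). Time passes only in rows, so rows that do not move let the fingers close. It gives the time, the measured TCP pose, the force, the opening and the grip force at its end, in the units of the state.
- r.get_obs(): the state, without advancing time (a new reading comes with each control period).
- r.capture(name): name is "side" or "top"; returns a dict with "frame" (480x640x3 uint8, blue, green, red), "intrinsics" (3x3 intrinsics, pixels), "rvec" (rotation vector, rad) and "tvec" (3), from world to camera coordinates, as OpenCV has them. Camera axes: x right, y down, z forward; pixel columns grow to the right and rows downward; lengths in m; the calibration is good to about 2 mm. A picture is of the moment at which its call begins. There is no depth.
- r.sign_off(): hands the job in; it is judged then, once.
Trained networks look in the newest picture that a camera, given by its name, has taken for a name from the list of things; names that differ only in an ending like _2 or _b are one class to them, and where a whole thing is asked for, a point or a joint stands for the part that bears it (a point fixed in the world has none). Each returns a list of dicts, best first, with "conf" (0 to 1); they miss things now and then, are a little off and sometimes report something else, mostly with a low value. They report only what shows in the picture. A call takes as long as a camera call. They do not tell look-alikes from the thing itself.
- r.recognise(name, camera): "point" ([x, y, z] in m, in the coordinates of the camera as it stood for that picture, good to about 4 mm: the middle of the surface that is visible of it).
- r.cut_out(name, camera): "mask" (480x640 bool, what is visible of it).
The state is a dict: "t": time; "qpos": joint angles; "dq": joint speeds; "joint_efforts": joint torques, N m; "tool_pos": TCP position; "orientation": TCP orientation; "contact_force": force on the tool from outside, world axes, zero at the start; "moment": the same for the moment, N m; "grip_width": opening from 0.0 (shut) to 1.0 (fully open); "finger_force": force on a finger pad.
Only numpy, scipy, OpenCV 4.12 (cv2) and the standard library are available. Lean on these libraries where they do the work, as an engineer would, in place of code of your own. Each camera call takes 0.05 s, during which the arm holds its last target. There are 200 camera calls.

## Working session

There is one attempt and no reset: what is moved stays moved. The work goes in short steps, Python scripts to look and compute and a tool call to move; the robot and the scene stay as the last step left them, time stands still between calls to the robot, and variables do not carry over. Pictures are saved under pics/ and viewed, at most 14 in all, crops included, and the job is handed in when it is done.

Besides the shell and the picture viewer there is one more tool, called after "Call:" as name([rows], argument=value, ...), one row to a line, values as JSON. move_arm: Moves the arm, as the interface text tells. Its arguments: {"type":"object","properties":{"increments":{"type":"array"},"newtons":{"type":"number"}},"required":["increments"]}

```bash
ls; mkdir -p pics; cat > h.py <<'E'
import numpy as np, cv2
from station import r
def cap(n,fn=None):
    c=r.capture(n)
    if fn: cv2.imwrite('pics/'+fn,c['frame'])
    R=cv2.Rodrigues(np.array(c['rvec'],float))[0]; t=np.array(c['tvec'],float).ravel()
    return c,np.array(c['intrinsics'],float),R,t
def w(p,R,t): return R.T@(np.array(p)-t)
def ray(uv,z,K,R,t):
    d=R.T@np.linalg.inv(K)@np.array([uv[0],uv[1],1.]); o=-R.T@t
    return o+d*(z-o[2])/d[2]
def px(P,K,R,t):
    q=K@(R@np.array(P)+t); return q[:2]/q[2]
E
python3 - <<'E'
from h import *
o=r.get_obs(); print({k:np.round(v,3) for k,v in o.items()})
for cam in ['top','side']:
    c,K,R,t=cap(cam,cam+'0.png'); print(cam,-R.T@t)
    for n in ['mat','stirrer','spill_dish','beaker','bottle','vial_orange','carton','dish','vial_blue']:
        for d in r.recognise(n,cam)[:3]:
            p=w(d['point'],R,t); print(n,round(d['conf'],2),p.round(3),px(p,K,R,t).round())
E
```

```text
pics
{'t': np.float64(0.0), 'qpos': array([-1.401,  0.259,  1.536, -0.   ,  1.348, -0.203]), 'dq': array([-0.001,  0.   ,  0.   ,  0.001,  0.001, -0.   ]), 'joint_efforts': array([-2.0000e-03, -4.3732e+01, -2.8400e+01,  7.2000e-02,  4.2000e-02,
       -0.0000e+00]), 'tool_pos': array([ 0.2  , -0.512,  0.404]), 'orientation': array([-3.085, -0.582, -0.   ]), 'contact_force': array([-0.731,  0.84 , -0.38 ]), 'moment': array([ 0.008,  0.014, -0.016]), 'finger_force': np.float64(0.0), 'grip_width': np.float64(1.0)}
top [ 0.46257786 -0.01686431  1.20591599]
mat 0.7 [ 0.542 -0.007  0.005] [318. 241.]
mat 0.39 [0.43  0.416 0.034] [161. 279.]
stirrer 0.94 [0.455 0.106 0.049] [275. 271.]
spill_dish 0.86 [ 0.473 -0.118  0.01 ] [358. 266.]
beaker 0.84 [0.535 0.445 0.036] [151. 240.]
beaker 0.78 [0.609 0.36  0.031] [184. 213.]
bottle 0.73 [ 0.554 -0.292  0.089] [429. 236.]
vial_orange 0.58 [ 0.426 -0.412  0.032] [468. 285.]
carton 0.78 [ 0.45  -0.292  0.035] [424. 276.]
dish 0.93 [0.439 0.284 0.002] [213. 276.]
dish 0.24 [ 0.471 -0.121  0.006] [359. 267.]
vial_blue 0.44 [0.552 0.28  0.034] [213. 235.]
side [0.42768241 0.95226378 0.76362683]
mat 0.74 [0.549 0.004 0.004] [307. 249.]
stirrer 0.56 [0.455 0.145 0.049] [341. 275.]
spill_dish 0.69 [ 0.473 -0.114  0.009] [340. 222.]
beaker 0.86 [0.53  0.441 0.036] [289. 391.]
bottle 0.67 [ 0.558 -0.278  0.065] [314. 172.]
vial_orange 0.51 [ 0.427 -0.408  0.029] [360. 163.]
carton 0.75 [ 0.448 -0.272  0.038] [351. 183.]
carton 0.65 [0.549 0.291 0.04 ] [290. 325.]
vial_blue 0.4 [0.552 0.292 0.04 ] [289. 325.]
```

View pics/top0.png

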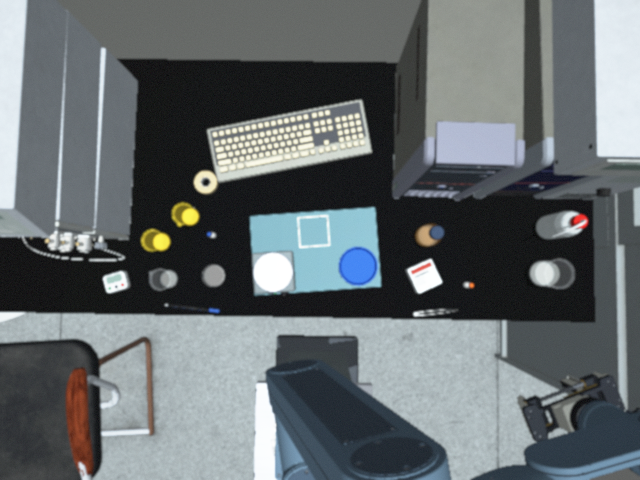

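View pics/side0.png

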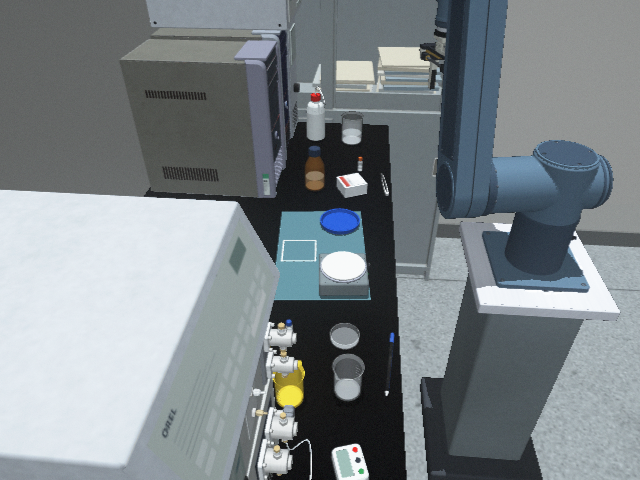

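Top view: the clear beaker candidates are (162,279) and (552,273), the latter bigger and at the far right. The yellow look-alikes are at (184,214) and (155,240). The clear beaker at (162,279) beside the petri dish (213,276) fits "small"; I'll confirm it in the crop. The other items are the bottle (429,236), carton (424,276), orange vial (468,285), blue vial (211,235), stirrer (273,272) and spill dish (358,266).

```bash
cat >> h.py <<'E'
from scipy.optimize import minimize
def circ(d,z,n=40):
    a=np.linspace(0,2*np.pi,n,endpoint=False); return np.c_[d/2*np.cos(a),d/2*np.sin(a),np.full(n,z)]
def beak(): 
    b=np.vstack([circ(50,0),circ(50,62),circ(56,62),circ(56,70)]); b[:,1]-=3.5
    return np.vstack([b,[[0,31.5,70]]])
M={'beaker':beak(),
 'bottle':[circ(60,0),circ(60,70),circ(34,85),circ(34,130)],
 'vial_orange':[circ(16,0),circ(16,47)],'vial_blue':[circ(16,0),circ(16,47)],
 'dish':[circ(60,0),circ(60,14)],
 'spill_dish':[circ(100,0),circ(108,14)],
 'carton':np.array([[x,y,z] for x in(-35,35) for y in(-35,35) for z in(0,35)],float)}
M={k:np.vstack(v) if isinstance(v,list) else v for k,v in M.items()}
def sil(n,x,y,yaw,z,K,R,t):
    P=M[n]/1000; c,s=np.cos(yaw),np.sin(yaw)
    P=np.c_[c*P[:,0]-s*P[:,1]+x,s*P[:,0]+c*P[:,1]+y,P[:,2]+z]
    q=(K@(R@P.T+t[:,None])).T; q=q[:,:2]/q[:,2:]
    parts=[q] if n!='bottle' else [q[:80],q[40:120],q[80:]]
    S=4; im=np.zeros((480*S,640*S),np.uint8)
    for p in parts: cv2.fillConvexPoly(im,cv2.convexHull(((p+.5)*S).astype(np.int32)),255)
    return cv2.resize(im,(640,480),interpolation=cv2.INTER_AREA)/255.
def fit(n,mask,x0,cam,z=0,yaw=False):
    m=mask.astype(float)
    def f(v): return np.abs(sil(n,v[0],v[1],v[2] if yaw else 0,z,*cam)-m).sum()/m.sum()
    best=None
    for y0 in (np.radians([-60,-30,0,30,60]) if yaw else [0]):
        s=minimize(f,[*x0,y0],method='Nelder-Mead',options=dict(initial_simplex=np.array([[*x0,y0],[x0[0]+.01,x0[1],y0],[x0[0],x0[1]+.01,y0],[*x0,y0+.3]]),xatol=1e-4,fatol=1e-4,maxiter=120))
        if best is None or s.fun<best.fun: best=s
    return best.x,best.fun
E
python3 - <<'E'
from h import *
G={'beaker':(.43,.42),'bottle':(.55,-.28),'vial_orange':(.427,-.41),'carton':(.45,-.28),'dish':(.438,.284),'vial_blue':(.552,.285),'spill_dish':(.472,-.117)}
for cam in ['top','side']:
    c,*cm=cap(cam); f=c['frame']
    for n,g in G.items():
        for d in r.cut_out(n,cam)[:4]:
            m=d['mask']; ys,xs=np.nonzero(m); 
            ce=np.array([xs.mean(),ys.mean()])
            e=px([*g,.02],*cm)
            if np.hypot(*(ce-e))>25: print(cam,n,'other',round(d['conf'],2),ce.round()); continue
            v,l=fit(n,m,g,cm,z=.003 if n=='spill_dish' else 0,yaw=n in('carton',))
            print(cam,n,round(d['conf'],2),m.sum(),ce.round(1),v[:2].round(4),np.degrees(v[2]).round(1),round(l,2))
    # mat teal
    h=cv2.cvtColor(f,cv2.COLOR_BGR2HSV)
    m=cv2.inRange(h,(85,60,60),(100,200,220)); 
    k,lab,st,_=cv2.connectedComponentsWithStats(m); i=1+st[1:,4].argmax()
    pts=cv2.findNonZero((lab==i).astype(np.uint8)).reshape(-1,2)
    hull=cv2.convexHull(pts).reshape(-1,2)
    W=np.array([ray(p,.003,*cm)[:2] for p in hull])*1000
    q=cv2.minAreaRect(W.astype(np.float32)); print('mat',q)
    # white print
    wm=((h[...,1]<60)&(h[...,2]>150)).astype(np.uint8)
    u=px([.59,-.004,.003],*cm).astype(int); k,lab,st,_=cv2.connectedComponentsWithStats(wm)
    ids=set(lab[u[1]-25:u[1]+25,u[0]-25:u[0]+25].ravel())-{0}
    if ids:
        i=max(ids,key=lambda j:st[j,4] if st[j,4]<600 else 0); p=cv2.findNonZero((lab==i).astype(np.uint8)).reshape(-1,2)
        W=np.array([ray(a,.003,*cm)[:2] for a in p])*1000; print('square',len(p),cv2.minAreaRect(W.astype(np.float32)))
    # white plate
    wm=((h[...,1]<40)&(h[...,2]>200)).astype(np.uint8); k,lab,st,_=cv2.connectedComponentsWithStats(wm)
    u=px([.455,.11,.053],*cm).astype(int); i=lab[u[1],u[0]]; p=cv2.findNonZero((lab==i).astype(np.uint8)).reshape(-1,2)
    W=np.array([ray(a,.053,*cm)[:2] for a in p])*1000; print('plate',cv2.minEnclosingCircle(W.astype(np.float32)),W.mean(0))
    if cam=='top':
        a=cv2.resize(f[190:320,90:250],None,fx=4.9,fy=4.9,interpolation=cv2.INTER_CUBIC)[:290]
        a=cv2.resize(f[200:300,130:290],(800,500),interpolation=cv2.INTER_CUBIC)
        b=cv2.resize(f[200:300,400:600],(800,400),interpolation=cv2.INTER_CUBIC)
        cv2.imwrite('pics/ca.png',a)
    else: cv2.imwrite('pics/cb.png',cv2.resize(f[310:440,270:430],(800,600),interpolation=cv2.INTER_CUBIC))
E
```

```text
top beaker 0.97 493 [162.9 279.1] [0.4304 0.4096] 6.9 0.09
top beaker other 0.82 [185. 215.]
top beaker other 0.73 [156. 241.]
top vial_orange 0.38 50 [468.2 284.8] [ 0.4273 -0.4153] 0.9 0.33
top carton 0.85 752 [423.8 277. ] [ 0.447  -0.2948] -64.3 0.05
top dish 0.82 397 [213.7 275.8] [0.4412 0.2799] 6.3 0.05
top dish other 0.7 [318. 244.]
top vial_blue 0.43 32 [211.6 234.8] [0.5529 0.2836] 5.0 0.78
top spill_dish other 0.58 [429. 235.]
mat ((514.53759765625, 3.13922119140625), (227.47879028320312, 357.2789306640625), 4.911928653717041)
square 429 ((569.1183471679688, 7.921928405761719), (92.25428771972656, 92.09306335449219), 4.835971355438232)
plate ((459.1672668457031, 111.87326049804688), 57.99327850341797) [455.1933399  112.30397002]
side beaker other 0.97 [290. 387.]
side beaker 0.58 1263 [347.3 376.4] [0.4305 0.4083] 6.9 0.06
side beaker other 0.45 [360. 164.]
side bottle 0.81 737 [314.8 170. ] [ 0.5581 -0.307 ] 19.8 0.1
side bottle other 0.49 [309. 255.]
side vial_orange 0.4 57 [359.9 164.2] [ 0.4257 -0.4126] 6.3 0.43
side carton 0.85 588 [351.6 184.8] [ 0.4478 -0.2955] -66.6 0.05
side dish 0.75 654 [344.4 335.8] [0.4408 0.2819] 3.3 0.04
side vial_blue 0.4 49 [289.1 324.3] [0.5567 0.2604] -3.1 2.37
side spill_dish 0.57 809 [339.6 220.9] [ 0.4728 -0.1162] 9.3 0.06
mat ((513.9749145507812, 4.5653839111328125), (222.42123413085938, 351.7653503417969), 4.863679885864258)
square 156 ((568.5614624023438, 8.651893615722656), (87.71774291992188, 84.07233428955078), 4.7227654457092285)
plate ((453.7130126953125, 116.39960479736328), 52.18024444580078) [453.75327296 115.95303311]
```

View pics/ca.png

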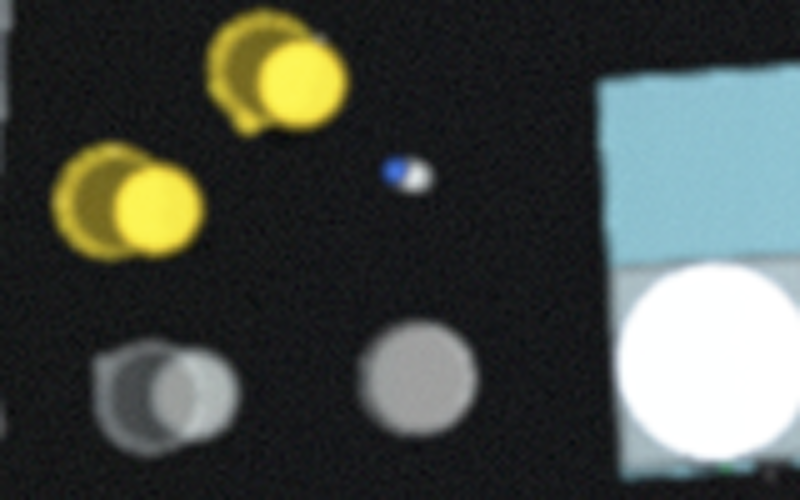

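View pics/cb.png

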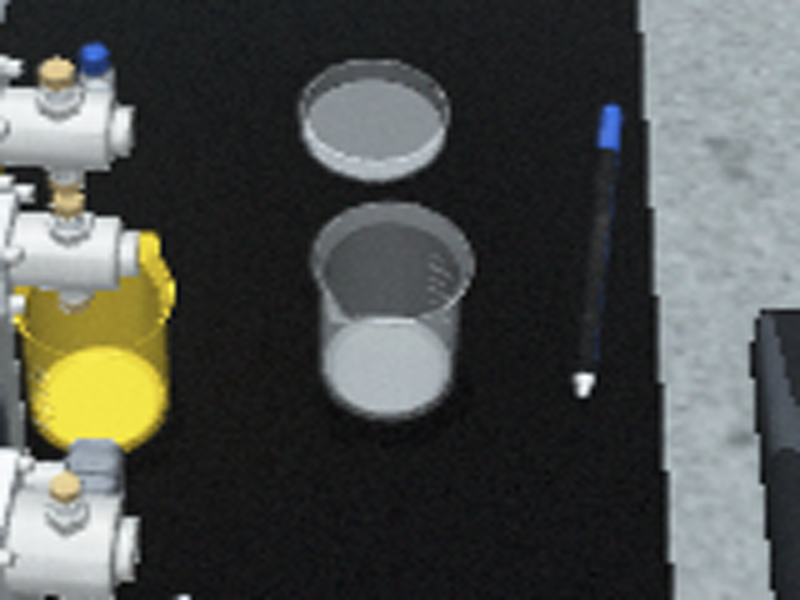

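Crop: the clear beaker is at (162,279) in the top view, empty, with its lip to the upper left. It is the same size as the yellow ones, and they are separate from it. The blue vial is at (211,235).

```bash
cat >> h.py <<'E'
def pose():
    o=r.get_obs(); R=cv2.Rodrigues(np.array(o['orientation'],float))[0]
    return np.array(o['tool_pos']),R,o
def go(*T):
    """T: world grasp point x,y,z, yaw(deg) of closing line; prints increments mm/deg in tool axes"""
    p,R,o=pose(); x,y,z,a=T
    cur=np.degrees(np.arctan2(R[1,1],R[0,1]))
    d=R.T@(np.array([x,y,z+.167])-p)*1000
    turn=-((a-cur+90)%180-90)
    print('gp',(p+R[:,2]*.167).round(4),'closeaz',cur.round(1),'| shift',d.round(1),'turn',turn.round(1),'| t',round(float(o['t']),2),'w',round(float(o['grip_width']),3),'F',round(float(o['finger_force']),1),'q',np.round(o['qpos'],2))
E
python3 - <<'E'
from h import *
C={}
for cam in ['top','side']:
    c,*cm=cap(cam); C[cam]=cm
    for n,g in [('beaker',(.43,.409))]:
        for d in r.cut_out(n,cam):
            ys,xs=np.nonzero(d['mask']); ce=np.array([xs.mean(),ys.mean()])
            if np.hypot(*(ce-px([*g,.02],*cm)))<25:
                for a in range(-90,91,15):
                    P=fit(n,d['mask'],g,cm)[0] if 0 else None
                M['b2']=M['beaker']
                from scipy.optimize import minimize as mn
                m=d['mask'].astype(float)
                for a in [-75,-60,-45,-30,-15,0,30,60]:
                    s=mn(lambda v:np.abs(sil(n,v[0],v[1],np.radians(a),0,*cm)-m).sum()/m.sum(),[.43-.0035*np.sin(-np.radians(a))*0,.409],method='Nelder-Mead',options=dict(initial_simplex=[[.43,.409],[.44,.409],[.43,.419]],maxiter=50))
                    ar=np.radians(a); ax=s.x+.0035*np.array([np.sin(ar),-np.cos(ar)])
                    print(cam,a,round(s.fun,4),'axis',ax.round(4))
    h=cv2.cvtColor(c['frame'],cv2.COLOR_BGR2HSV)
    for nm,lo,hi,box in [('cap',(100,40,30),(130,255,255),(.558,-.307,.13)),('body',(5,80,40),(20,255,200),(.558,-.307,.04))]:
        u=px(box,*cm).astype(int); m=cv2.inRange(h,lo,hi)[u[1]-25:u[1]+25,u[0]-25:u[0]+25]
        ys,xs=np.nonzero(m); print(cam,nm,u,len(xs),xs.mean()+u[0]-25,ys.mean()+u[1]-25)
    v,l=0,0
from scipy.optimize import least_squares
def tri(a,b): return least_squares(lambda P:np.r_[px(P,*C['top'])-a,px(P,*C['side'])-b],[.5,.4,.2])
for a,b in [((98,242),(285,337)),((82,242),(283,366))]:
    s=tri(a,b); print(s.x.round(3),s.cost)
print(px([.558,-.307,.13],*C['top']),px([.558,-.307,.11],*C['top']))
go(.43,.406,.2,-35)
E
```

```text
top -75 0.0898 axis [0.4296 0.4069]
top -60 0.0753 axis [0.4299 0.4061]
top -45 0.0679 axis [0.4303 0.4061]
top -30 0.0671 axis [0.4302 0.4059]
top -15 0.0761 axis [0.4306 0.4065]
top 0 0.0814 axis [0.4305 0.4067]
top 30 0.084 axis [0.4307 0.4068]
top 60 0.0772 axis [0.4306 0.4066]
top cap [438 232] 213 437.6619718309859 231.13145539906105
top body [429 235] 359 424.5933147632312 235.83286908077991
side -75 0.1081 axis [0.4297 0.4043]
side -60 0.0906 axis [0.4298 0.4039]
side -45 0.0684 axis [0.4297 0.4042]
side -30 0.0674 axis [0.4297 0.4038]
side -15 0.0682 axis [0.4297 0.4042]
side 0 0.0686 axis [0.4298 0.4038]
side 30 0.0682 axis [0.4297 0.4041]
side 60 0.0883 axis [0.4302 0.4042]
side cap [314 147] 196 314.9795918367347 150.24489795918367
side body [314 174] 511 314.24657534246575 173.32681017612524
[0.52  0.489 0.23 ] 1.4834509462288503
[0.518 0.531 0.219] 0.19142418206532422
[438.94487208 232.76910488] [436.8107608  233.43629997]
gp [ 0.2004 -0.5122  0.2378] closeaz -68.6 | shift [ 548.3 -771.5   37.7] turn -33.6 | t 2.0 w 0.998 F 0.0 q [-1.4   0.26  1.53  0.    1.35 -0.2 ]
```

Call:
move_arm([
  [[42,-39,0,0,1],[42,-39,0,0,1],[42,-39,0,0,1],[42,-39,0,0,1],[42,-39,0,0,1],[42,-39,0,0,1],[42,-39,0,0,1],[42,-39,0,0,1],[42,-39,0,0,1],[42,-39,0,0,1]],
])

```text
t: 3.25
tool_pos: [0.4499, 0.0058, 0.4051]
orientation: [3.087, 0.582, 0.002]
contact_force: [0.8, 0.5, -0.4]
grip_width: 1.001
finger_force: 0.0
```

Call:
move_arm([
  [[16,-47,0,0,1],[16,-47,0,0,1],[16,-47,0,0,1],[16,-47,0,0,1],[16,-47,0,0,1],[16,-47,0,0,1],[15,-47,0,0,1],[15,-47,0,0,1],[0,0,15,-10,1],[0,0,15,-10,1]],
])

```text
t: 4.5
tool_pos: [0.4295, 0.401, 0.3742]
orientation: [2.935, 1.12, 0.0]
contact_force: [-0.0, 0.1, -0.2]
grip_width: 0.999
finger_force: 0.0
```

Call:
move_arm([
  [[0,0,15,-10,1],[0,0,15,-4,1],[0,0,0,0,1]],
])

```text
t: 4.88
tool_pos: [0.4295, 0.3998, 0.3435]
orientation: [2.782, 1.458, -0.004]
contact_force: [0.8, 0.1, 0.7]
grip_width: 0.999
finger_force: 0.0
```

```bash
python3 -c "
from h import *
go(.43,.405,.04,-35)"
```

```text
gp [0.4291 0.3996 0.1765] closeaz -34.7 | shift [  4.9  -2.4 136.5] turn 0.3 | t 4.88 w 0.999 F 0.0 q [0.56 0.37 1.53 0.   1.24 1.16]
```

Call:
move_arm([
  [[5,-2,35,0,1],[0,0,35,0,1],[0,0,35,0,1],[0,0,30,0,1],[0,0,0,0,1],[0,0,0,0,0.3],[0,0,0,0,0.3],[0,0,0,0,0.3],[0,0,0,0,0.3],[0,0,0,0,0.3]],
], newtons=12)

```text
t: 6.12
tool_pos: [0.4312, 0.4054, 0.2102]
orientation: [-2.782, -1.459, -0.001]
contact_force: [0.1, -0.4, 2.9]
grip_width: 0.58
finger_force: 12.0
```

Call:
move_arm([
  [[0,0,0,0,0.3],[0,0,0,0,0.3],[0,0,0,0,0.3]],
], newtons=12)

```text
t: 6.5
tool_pos: [0.4312, 0.4054, 0.2101]
orientation: [-2.782, -1.459, -0.001]
contact_force: [-0.5, 0.4, 5.7]
grip_width: 0.582
finger_force: 12.0
```

```bash
python3 -c "
from h import *
go(.4543,.1144,.16,-35)"
```

```text
gp [0.4313 0.4055 0.0431] closeaz -34.6 | shift [-226.2  184.5 -117. ] turn 0.4 | t 6.5 w 0.582 F 12.0 q [0.57 0.52 1.66 0.   0.96 1.17]
```

Call:
move_arm([
  [[0,0,0,0,0.8],[0,0,0,0,0.8],[0,0,12,0,0.8],[0,0,0,0,0.8],[0,0,0,0,0.3],[0,0,0,0,0.3],[0,0,0,0,0.3],[0,0,0,0,0.3],[0,0,0,0,0.3]],
], newtons=12)

```text
t: 7.62
tool_pos: [0.4311, 0.4053, 0.1979]
orientation: [-2.782, -1.459, -0.0]
contact_force: [-0.0, -0.8, -0.1]
grip_width: 0.583
finger_force: 12.0
```

Call:
move_arm([
  [[0,0,-20,0,0.3],[0,0,-40,0,0.3],[0,0,-40,0,0.3],[0,0,-20,0,0.3],[-45,37,0,0,0.3],[-45,37,0,0,0.3],[-45,37,0,0,0.3],[-45,37,0,0,0.3],[-45,37,0,0,0.3],[0,0,0,0,0.3]],
])

```text
t: 8.88
tool_pos: [0.4558, 0.1116, 0.3179]
orientation: [2.786, 1.45, -0.0]
contact_force: [0.0, 0.0, -2.2]
grip_width: 0.583
finger_force: 12.0
```

```bash
python3 -c "
from h import *
go(.4533,.113,.085,-35)
for cam in ['top','side']:
    c,K,R,t=cap(cam,cam+'1.png')
f=cv2.imread('pics/side1.png'); cv2.imwrite('pics/s1.png',cv2.resize(f[180:400,250:450],None,fx=2.7,fy=2.7))
"
```

```text
gp [0.4558 0.1114 0.1509] closeaz -35.0 | shift [-0.2 -2.9 65.9] turn 0.0 | t 8.88 w 0.583 F 12.0 q [ 0.    0.2   1.85 -0.    1.1   0.61]
```

View pics/s1.png

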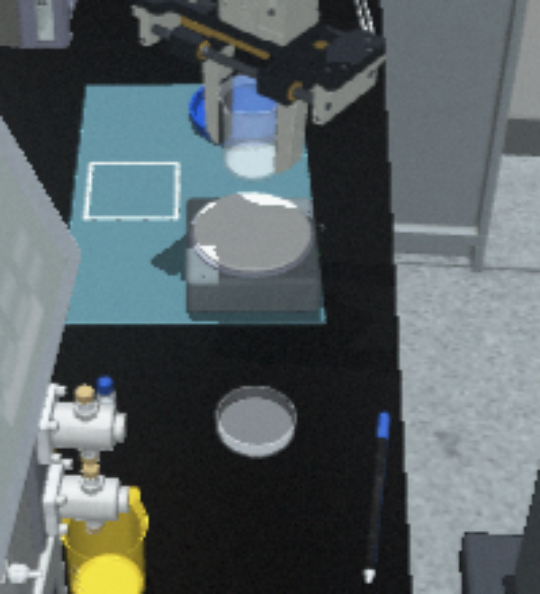

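The beaker is held upright over the plate, in the gripper at about (255,130) of the crop. Lower it, release, retreat.

Call:
move_arm([
  [[0,-3,20,0,0.3],[0,0,25,0,0.3],[0,0,15,0,0.3],[0,0,6,0,0.3],[0,0,0,0,0.3],[0,0,0,0,0.3]],
])

```text
t: 9.72
tool_pos: [0.4531, 0.1172, 0.2523]
orientation: [2.781, 1.46, 0.002]
contact_force: [0.1, -0.1, -0.4]
grip_width: 0.585
finger_force: 12.0
```

Call:
move_arm([
  [[0,0,0,0,0.75],[0,0,0,0,0.9],[0,0,0,0,0.95],[0,0,-20,0,1],[0,0,-50,0,1],[0,0,-60,0,1],[0,0,0,0,1]],
])

```text
t: 10.6
tool_pos: [0.4542, 0.1167, 0.3866]
orientation: [2.778, 1.457, 0.014]
contact_force: [0.9, 0.1, -0.2]
grip_width: 1.005
finger_force: 0.0
```

```bash
python3 -c "
from h import *
go(.558,-.307,.23,-70)"
```

```text
gp [0.456  0.1167 0.2196] closeaz -34.6 | shift [-289.5  326.3   -9.4] turn 35.4 | t 10.6 w 1.005 F 0.0 q [0.01 0.12 1.75 0.   1.26 0.62]
```

Call:
move_arm([
  [[-36,41,0,0,1],[-36,41,0,0,1],[-36,41,0,0,1],[-36,41,0,0,1],[-36,41,0,0,1],[-36,41,0,0,1],[-36,40,0,0,1],[-36,40,0,0,1],[0,0,0,10,1],[0,0,0,10,1]],
])

```text
t: 11.85
tool_pos: [0.5571, -0.3066, 0.3795]
orientation: [-2.994, -0.942, 0.003]
contact_force: [0.4, -0.0, -0.2]
grip_width: 1.002
finger_force: 0.0
```

Call:
move_arm([
  [[0,0,0,10,1],[0,0,0,10,1],[0,0,0,10,1],[0,0,0,5,1],[0,0,0,0,1]],
])

```text
t: 12.48
tool_pos: [0.5572, -0.3055, 0.3804]
orientation: [-3.14, -0.011, 0.003]
contact_force: [0.1, 0.8, -0.4]
grip_width: 1.001
finger_force: 0.0
```

```bash
python3 -c "
from h import *
go(.558,-.307,.106,-90)
c,*cm=cap('side','side2.png')
print('tower front',ray((283,190),0,*cm),ray((250,192),0,*cm))
for d in r.cut_out('beaker','side'):
    ys,xs=np.nonzero(d['mask']); ce=np.array([xs.mean(),ys.mean()])
    if np.hypot(*(ce-px([.455,.115,.08],*cm)))<25:
        v,l=fit('beaker',d['mask'],(.455,.115),cm,z=.053); print(v[:2]-[0,.0035],l)
f=c['frame']; cv2.imwrite('pics/s2.png',cv2.resize(f[100:340,230:430],None,fx=2.5,fy=2.5))
"
```

```text
gp [ 0.5569 -0.3053  0.2134] closeaz -89.6 | shift [  1.    1.6 107.4] turn 0.4 | t 12.47 w 1.001 F 0.0 q [-0.68  0.43  1.35  0.    1.37  0.89]
tower front [ 0.65114633 -0.27712456  0.        ] [ 0.74706174 -0.25788259  0.        ]
[0.4514306  0.11389363] 0.06687183791471404
[0.47563746 0.19653238] 0.6092920255502882
```

View pics/s2.png

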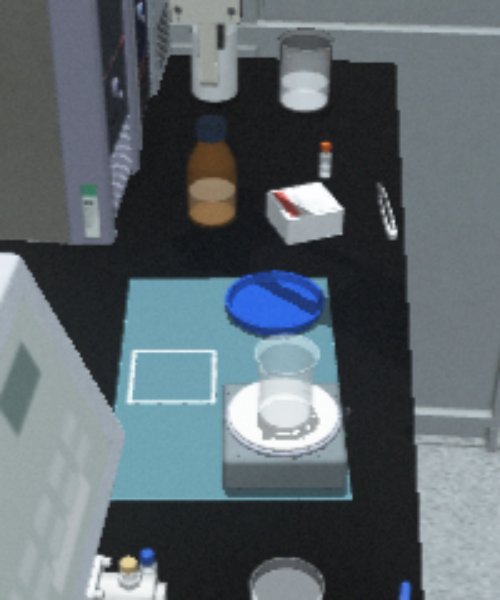

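The side crop shows the beaker standing upright centred on the plate at (288,400). The bottle is under the gripper at (212,170).

Call:
move_arm([
  [[1,2,40,0,1],[0,0,40,0,1],[0,0,27,0,1],[0,0,0,0,1],[0,0,0,0,0.2],[0,0,0,0,0.2],[0,0,0,0,0.2],[0,0,0,0,0.2],[0,0,0,0,0.2],[0,0,0,0,0.2]],
], newtons=30)

```text
t: 13.82
tool_pos: [0.5584, -0.3073, 0.2748]
orientation: [-3.141, -0.01, -0.0]
contact_force: [0.3, 1.1, 0.5]
grip_width: 0.402
finger_force: 0.7
```

Call:
move_arm([
  [[0,0,0,0,0.2],[0,0,0,0,0.2],[0,0,-30,0,0.2],[0,0,-40,0,0.2],[0,0,0,0,0.2]],
])

```text
t: 14.45
tool_pos: [0.5592, -0.3082, 0.3477]
orientation: [3.137, 0.01, 0.008]
contact_force: [0.3, -0.4, -3.2]
grip_width: 0.366
finger_force: 30.0
```

```bash
python3 -c "
from h import *
go(.4735,-.115,.2,-90)"
```

```text
gp [ 0.56   -0.309   0.1807] closeaz -89.6 | shift [ -84.3 -193.7  -20.6] turn 0.4 | t 14.45 w 0.366 F 30.0 q [-0.68  0.45  1.39 -0.    1.29  0.89]
```

Call:
move_arm([
  [[-17,-39,0,0,0.2],[-17,-39,0,0,0.2],[-17,-39,0,0,0.2],[-17,-39,0,0,0.2],[-16,-38,0,0,0.2],[0,0,0,0,0.2],[0,0,0,0,0.2]],
])

```text
t: 15.32
tool_pos: [0.4732, -0.1142, 0.3438]
orientation: [3.142, 0.011, -0.001]
contact_force: [0.2, -0.2, -3.7]
grip_width: 0.363
finger_force: 30.0
```

```bash
python3 -c "
from h import *
go(.4735,-.115,.1155,-90)
c,*cm=cap('side','side3.png')
for d in r.cut_out('bottle','side')[:2]:
    ys,xs=np.nonzero(d['mask']); print(d['conf'],xs.mean(),ys.mean(),d['mask'].sum())
h=cv2.cvtColor(c['frame'],cv2.COLOR_BGR2HSV); m=cv2.inRange(h,(5,80,40),(20,255,230)); u=px([.4735,-.115,.11],*cm).astype(int)
ys,xs=np.nonzero(m[u[1]-30:u[1]+50,u[0]-30:u[0]+30]); print(u,xs.min()+u[0]-30,xs.max()+u[0]-30,ys.min()+u[1]-30,ys.max()+u[1]-30)
f=c['frame']; cv2.imwrite('pics/s3.png',cv2.resize(f[130:310,250:430],None,fx=3.3,fy=3.3))
p,R,o=pose(); gx=(p+R[:,2]*.167)
z=gx[2]-.1078
for e in(-.03,.03): print(px([gx[0]+e,gx[1],z+.035],*cm))
"
```

```text
gp [ 0.473  -0.1142  0.1768] closeaz -89.6 | shift [ 0.4  0.8 61.3] turn 0.4 | t 15.32 w 0.363 F 30.0 q [-0.47  0.2   1.77 -0.    1.17  1.1 ]
0.68 340.0515873015873 188.53439153439155 756
[340 189] 329 362 159 207
[351.84446104 191.81777155]
[328.49704957 190.80424569]
```

View pics/s3.png

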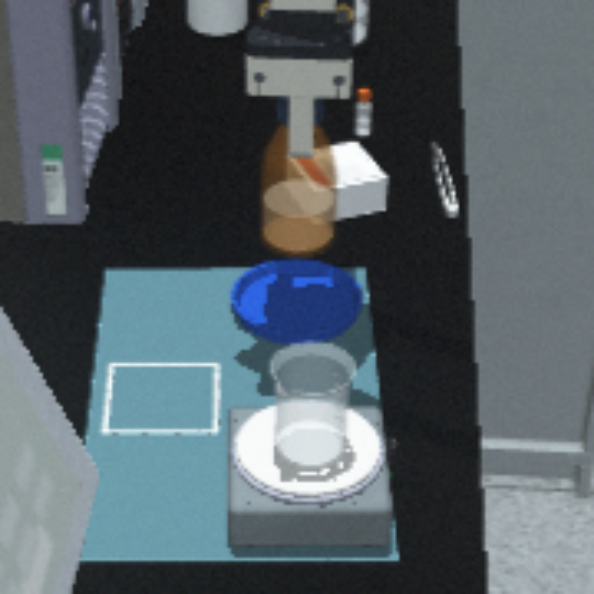

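The bottle hangs upright at crop (299,200), above the dish (297,300). Lower and release.

Call:
move_arm([
  [[0,1,25,0,0.2],[0,0,22,0,0.2],[0,0,10,0,0.2],[0,0,4,0,0.2],[0,0,0,0,0.2],[0,0,0,0,0.2],[0,0,0,0,0.6],[0,0,0,0,0.8],[0,0,0,0,0.8],[0,0,0,0,0.8]],
])

```text
t: 16.68
tool_pos: [0.4732, -0.1151, 0.2839]
orientation: [3.141, 0.01, 0.001]
contact_force: [0.2, 0.3, 0.8]
grip_width: 0.744
finger_force: 0.0
```

Call:
move_arm([
  [[0,0,-40,0,0.8],[0,0,-60,0,0.6],[0,0,0,0,0.5]],
])

```text
t: 17.05
tool_pos: [0.4745, -0.1156, 0.3885]
orientation: [3.137, 0.01, 0.014]
contact_force: [0.3, 0.1, -0.4]
grip_width: 0.631
finger_force: 0.0
```

```bash
python3 -c "
from h import *
go(.4265,-.414,.15,-90)
c,*cm=cap('side'); h=cv2.cvtColor(c['frame'],cv2.COLOR_BGR2HSV)
for d in r.cut_out('bottle','side')[:2]:
    v,l=fit('bottle',d['mask'],(.473,-.115),cm,z=.007); print('bottle',v[:2],l)
m=cv2.inRange(h,(3,150,120),(15,255,255)); u=px([.4265,-.414,.042],*cm).astype(int)
ys,xs=np.nonzero(m[u[1]-12:u[1]+12,u[0]-12:u[0]+12]); q=(xs.mean()+u[0]-12,ys.mean()+u[1]-12); print(u,q,len(xs),ray(q,.041,*cm))
c,*cm=cap('top'); h=cv2.cvtColor(c['frame'],cv2.COLOR_BGR2HSV)
m=cv2.inRange(h,(3,150,120),(15,255,255)); u=px([.4265,-.414,.042],*cm).astype(int)
ys,xs=np.nonzero(m[u[1]-12:u[1]+12,u[0]-12:u[0]+12]); q=(xs.mean()+u[0]-12,ys.mean()+u[1]-12); print(u,q,len(xs),ray(q,.046,*cm))
"
```

```text
gp [ 0.476  -0.1164  0.2215] closeaz -89.6 | shift [-50.5 297.8  72.4] turn 0.4 | t 17.05 w 0.631 F 0.0 q [-0.47  0.16  1.71  0.    1.27  1.1 ]
bottle [ 0.47421169 -0.12297048] 0.0827129123787744
bottle [ 2.153 -3.195] 1.0
[360 158] (np.float64(359.75), np.float64(158.33333333333334)) 12 [ 0.42742612 -0.41821234  0.041     ]
[470 285] (np.float64(471.5), np.float64(285.0)) 18 [ 0.42733933 -0.41622463  0.046     ]
```

Call:
move_arm([
  [[-8,50,0,0,0.5],[-8,50,0,0,0.5],[-8,50,0,0,0.5],[-9,50,0,0,0.5],[-9,50,0,0,0.5],[-9,50,0,0,0.5],[0,0,10,-10,0.5],[0,0,10,-10,0.5],[0,0,10,-10,0.5],[0,0,10,-10,0.5]],
])

```text
t: 18.45
tool_pos: [0.4236, -0.415, 0.3409]
orientation: [-2.942, -1.09, 0.002]
contact_force: [0.5, -0.3, 0.3]
grip_width: 0.498
finger_force: 0.0
```

Call:
move_arm([
  [[0,0,10,-10,0.5],[0,0,10,-10,0.5],[0,0,10,-10,0.5],[0,0,0,-10,0.5],[0,0,0,-10,0.5],[0,0,0,-5,0.5],[0,0,0,0,0.5]],
])

```text
t: 19.32
tool_pos: [0.4237, -0.4149, 0.3117]
orientation: [-2.114, -2.319, -0.001]
contact_force: [-0.5, 0.8, -0.2]
grip_width: 0.498
finger_force: 0.0
```

```bash
python3 -c "
from h import *
go(.4273,-.4165,.024,5)
c,*cm=cap('top'); h=cv2.cvtColor(c['frame'],cv2.COLOR_BGR2HSV)
m=cv2.inRange(h,(100,40,20),(130,255,150)); u=px([.473,-.115,.137],*cm).astype(int)
for d in r.cut_out('bottle','top')[:3]:
    ys,xs=np.nonzero(d['mask']); v,l=fit('bottle',d['mask'],(.473,-.115),cm,z=.007); print(d['conf'],xs.mean(),ys.mean(),v[:2],l)
for d in r.cut_out('spill_dish','top')[:3]:
    ys,xs=np.nonzero(d['mask']); v,l=fit('spill_dish',d['mask'],(.473,-.115),cm,z=.003); print(d['conf'],xs.mean(),ys.mean(),v[:2],l)
f=c['frame']; cv2.imwrite('pics/t4.png',cv2.resize(f[190:310,240:490],(800,384),interpolation=cv2.INTER_CUBIC))
"
```

```text
gp [ 0.4234 -0.4144  0.1447] closeaz 5.3 | shift [ -2.3   3.7 120.7] turn 0.3 | t 19.32 w 0.498 F 0.0 q [-0.96  0.41  1.55 -0.    1.18 -1.06]
0.63 359.0718954248366 265.5424836601307 [ 0.47464942 -0.11593707] 0.048972617369387836
0.68 356.99617346938777 266.57397959183675 [ 0.47285172 -0.11631604] 0.5998649459783914
```

View pics/t4.png

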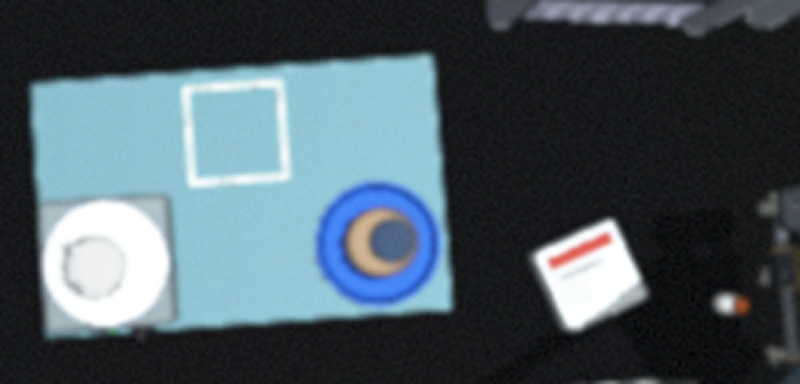

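The top crop shows the beaker central on the plate (94,267) and the bottle central in the dish (380,242), with the fits agreeing to about 2 mm. Now the vial.

Call:
move_arm([
  [[-2,4,40,0,0.5],[0,0,40,0,0.5],[0,0,39,0,0.5],[0,0,0,0,0.5],[0,0,0,0,0],[0,0,0,0,0],[0,0,0,0,0],[0,0,0,0,0],[0,0,0,0,0],[0,0,0,0,0]],
], newtons=8)

```text
t: 20.72
tool_pos: [0.4285, -0.4173, 0.1959]
orientation: [2.114, 2.322, -0.001]
contact_force: [-0.6, 0.8, 5.4]
grip_width: 0.169
finger_force: 8.0
```

Call:
move_arm([
  [[0,0,0,0,0],[0,0,0,0,0],[0,0,-40,0,0],[0,0,-50,0,0],[0,0,-60,0,0],[0,0,0,0,0]],
])

```text
t: 21.48
tool_pos: [0.4291, -0.4181, 0.3505]
orientation: [2.108, 2.315, -0.004]
contact_force: [0.2, -0.1, -0.9]
grip_width: 0.165
finger_force: 8.0
```

```bash
python3 -c "
from h import *
go(.4642,-.0004,.19,5)"
```

```text
gp [ 0.4302 -0.4196  0.1835] closeaz 5.4 | shift [412.5  74.  -10. ] turn 0.4 | t 21.48 w 0.165 F 8.0 q [-0.96  0.38  1.5   0.    1.25 -1.05]
```

Call:
move_arm([
  [[0,0,-25,0,0],[46,8,0,0,0],[46,8,0,0,0],[46,8,0,0,0],[46,8,0,0,0],[46,8,0,0,0],[46,8,0,0,0],[46,8,0,0,0],[46,9,0,0,0],[45,9,0,0,0]],
])

```text
t: 22.72
tool_pos: [0.4629, 0.0027, 0.3686]
orientation: [-2.114, -2.322, 0.001]
contact_force: [-0.3, -0.1, 0.5]
grip_width: 0.162
finger_force: 8.0
```

Call:
move_arm([
  [[0,0,0,0,0],[0,0,0,0,0]],
])

```text
t: 22.98
tool_pos: [0.4631, 0.001, 0.369]
orientation: [-2.113, -2.323, 0.002]
contact_force: [-0.3, -0.1, -0.6]
grip_width: 0.166
finger_force: 8.0
```

```bash
python3 -c "
from h import *
go(.4642,-.0004,.033,5)"
```

```text
gp [0.4629 0.001  0.202 ] closeaz 5.4 | shift [ -1.5   1.2 169. ] turn 0.4 | t 22.98 w 0.166 F 8.0 q [-0.24  0.13  1.79 -0.    1.22 -0.33]
```

Call:
move_arm([
  [[-1,1,50,0,0],[0,0,50,0,0],[0,0,40,0,0],[0,0,20,0,0],[0,0,6,0,0],[0,0,3,0,0],[0,0,0,0,0],[0,0,0,0,0]],
])

```text
t: 23.98
tool_pos: [0.4648, 0.0001, 0.2016]
orientation: [2.114, 2.322, 0.001]
contact_force: [-0.4, -0.4, -1.4]
grip_width: 0.166
finger_force: 8.0
```

```bash
python3 -c "
from h import *
go(.4642,-.0004,.0325,5); print(r.get_obs()['contact_force'])"
```

```text
gp [ 0.4651 -0.      0.0346] closeaz 5.4 | shift [-0.4 -0.6  2.1] turn 0.4 | t 23.98 w 0.166 F 8.0 q [-0.24  0.36  1.98 -0.    0.8  -0.33]
[-0.37059502 -0.36171137 -1.35699805]
```

Call:
move_arm([
  [[0,-0.5,2,0,0],[0,0,0,0,0],[0,0,0,0,0]],
])

```text
t: 24.35
tool_pos: [0.4639, 0.0002, 0.1989]
orientation: [-2.115, -2.323, 0.0]
contact_force: [0.1, 0.3, 2.1]
grip_width: 0.166
finger_force: 8.0
```

Call:
move_arm([
  [[0,0,0,0,0.3],[0,0,0,0,0.4],[0,0,0,0,0.5],[0,0,-20,0,0.5],[0,0,-50,0,0.5],[0,0,-60,0,0.7],[0,0,-60,0,1],[0,0,0,0,1]],
])

```text
t: 25.35
tool_pos: [0.4651, -0.0, 0.3937]
orientation: [2.109, 2.316, 0.008]
contact_force: [0.6, 0.1, -0.6]
grip_width: 0.773
finger_force: 0.0
```

```bash
python3 -c "
from h import *
go(.4474,-.295,.15,-66)
c,*cm=cap('side'); f=c['frame']
for a in ['carton','vial_orange']:
  for d in r.cut_out(a,'side')[:2]:
    g={'carton':(.4474,-.295),'vial_orange':(.464,0)}[a]
    v,l=fit(a,d['mask'],g,cm,z=.003 if a!='carton' else 0,yaw=a=='carton'); print(a,v,np.degrees(v[2]),l)
cv2.imwrite('pics/s5.png',cv2.resize(f[130:310,250:430],None,fx=3.3,fy=3.3))
"
```

```text
gp [ 4.669e-01 -4.000e-04  2.267e-01] closeaz 5.4 | shift [-291.7  -46.    77.2] turn 71.4 | t 25.35 w 0.773 F 0.0 q [-0.24  0.11  1.75  0.    1.27 -0.33]
carton [ 0.43840932 -0.29679805 -1.53849026] -88.14899865099127 0.5430544048605357
```

View pics/s5.png

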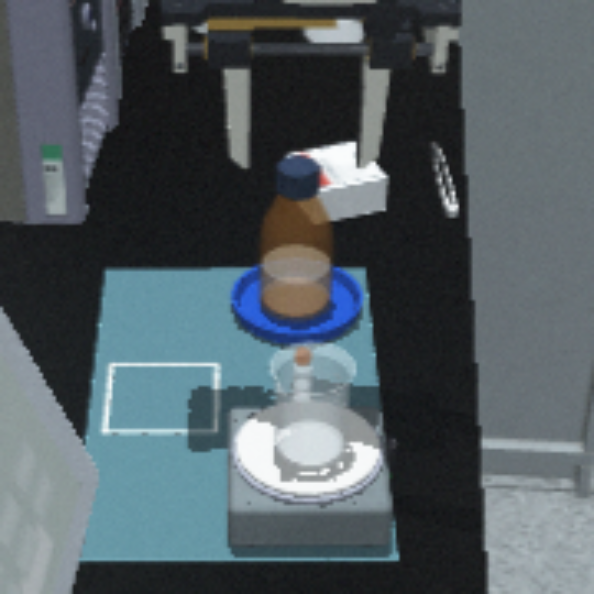

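The vial stands upright between the two, seen through the beaker at crop (303,370). Next the carton.

Call:
move_arm([
  [[-49,-8,0,0,1],[-49,-8,0,0,1],[-49,-8,0,0,1],[-49,-8,0,0,1],[-48,-7,0,0,1],[-48,-7,0,0,1],[0,0,10,10,1],[0,0,10,10,1],[0,0,10,10,1],[0,0,10,10,1]],
])

```text
t: 26.75
tool_pos: [0.4449, -0.2945, 0.3458]
orientation: [-2.782, -1.449, 0.002]
contact_force: [-0.5, -0.4, -0.3]
grip_width: 0.997
finger_force: 0.0
```

Call:
move_arm([
  [[0,0,10,10,1],[0,0,10,10,1],[0,0,10,10,1],[0,0,10,1,1],[0,0,0,0,1],[0,0,0,0,1]],
])

```text
t: 27.5
tool_pos: [0.4454, -0.2949, 0.3085]
orientation: [-3.07, -0.666, 0.0]
contact_force: [0.5, -0.4, 0.5]
grip_width: 1.0
finger_force: 0.0
```

```bash
python3 -c "
from h import *
go(.4474,-.295,.024,-65.5)
c,*cm=cap('side')
for a in ['carton']:
  for d in r.cut_out(a,'side')[:2]:
    ys,xs=np.nonzero(d['mask']); print(xs.mean(),ys.mean(),d['mask'].sum())
"
```

```text
gp [ 0.4454 -0.2948  0.1415] closeaz -65.5 | shift [  1.8   1.  117.5] turn -0.0 | t 27.5 w 1.0 F 0.0 q [-0.79  0.32  1.71 -0.    1.12  0.35]
355.9088838268793 184.26651480637813 439
```

Call:
move_arm([
  [[2,1,40,0,1],[0,0,40,0,1],[0,0,25,0,1],[0,0,12,0,1],[0,0,0,0,1],[0,0,0,0,0.5],[0,0,0,0,0.5],[0,0,0,0,0.5],[0,0,0,0,0.5],[0,0,0,0,0.5]],
], newtons=20)

```text
t: 28.85
tool_pos: [0.4479, -0.2951, 0.1926]
orientation: [3.07, 0.663, 0.001]
contact_force: [-0.8, 0.9, 6.4]
grip_width: 0.752
finger_force: 20.0
```

Call:
move_arm([
  [[0,0,0,0,0.5],[0,0,-30,0,0.5],[0,0,-60,0,0.5],[0,0,-60,0,0.5],[0,0,0,10,0.5],[0,0,0,9.6,0.5],[0,0,0,0,0.5]],
])

```text
t: 29.72
tool_pos: [0.4475, -0.2948, 0.3417]
orientation: [-3.139, -0.133, 0.0]
contact_force: [0.1, -0.6, -0.7]
grip_width: 0.754
finger_force: 20.0
```

```bash
python3 -c "
from h import *
go(.5689,.0083,.1715,-85.1)"
```

```text
gp [ 0.4475 -0.2948  0.1747] closeaz -85.2 | shift [ 146.6 -291.8    3.2] turn -0.1 | t 29.73 w 0.754 F 20.0 q [-0.79  0.28  1.66 -0.    1.2   0.7 ]
```

Call:
move_arm([
  [[20,0,-25,0,0.5],[20,-42,0,0,0.5],[18,-42,0,0,0.5],[18,-42,0,0,0.5],[18,-42,0,0,0.5],[18,-42,0,0,0.5],[18,-42,0,0,0.5],[17,-40,0,0,0.5],[0,0,0,0,0.5],[0,0,0,0,0.5]],
])

```text
t: 30.98
tool_pos: [0.5697, 0.0081, 0.3663]
orientation: [3.138, 0.135, -0.002]
contact_force: [0.1, -0.7, -1.7]
grip_width: 0.752
finger_force: 20.0
```

```bash
python3 -c "
from h import *
go(.5689,.0083,.029,-85.1)
c,*cm=cap('side'); f=c['frame']; C0=cm
p,R,o=pose(); g=p+R[:,2]*.167
for d in r.cut_out('carton','side')[:2]:
    v,l=fit('carton',d['mask'],g[:2],cm,z=g[2]-.0256,yaw=True); print(v,np.degrees(v[2])%90,l)
cv2.imwrite('pics/s6.png',cv2.resize(f[130:310,250:430],None,fx=3.3,fy=3.3))
"
```

```text
gp [0.5695 0.0081 0.1993] closeaz -85.1 | shift [ -0.6  -0.3 170.3] turn 0.0 | t 30.98 w 0.752 F 20.0 q [-0.18  0.32  1.54 -0.    1.28  1.3 ]
[0.57160822 0.00671871 0.11121137] 6.371941953857034 0.7631208840272351
```

View pics/s6.png

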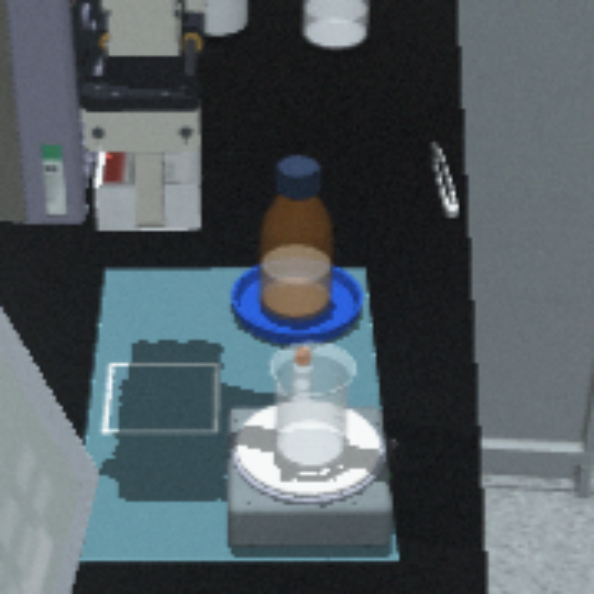

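```bash
python3 -c "
from h import *
c,*cm=cap('side')
p,R,o=pose(); g=p+R[:,2]*.167; a=np.radians(4.9)
for ex in (-.035,.035):
    q=g+[np.cos(a)*ex-np.sin(a)*.035,np.sin(a)*ex+np.cos(a)*.035,-.0256]; print(q.round(4),px(q,*cm))
f=c['frame'].astype(int)
for row in (188,193): 
    print([ (u,int(f[row,u].min())) for u in list(range(274,284))+list(range(306,316))])
for col in (283,305): print([(v,int(f[v,col].min())) for v in range(190,206)])
"
```

```text
[0.5318 0.039  0.174 ] [310.93106731 199.73834751]
[0.6015 0.045  0.174 ] [279.63482688 199.79281615]
[(274, 88), (275, 70), (276, 26), (277, 26), (278, 68), (279, 155), (280, 156), (281, 154), (282, 153), (283, 151), (306, 156), (307, 154), (308, 156), (309, 152), (310, 120), (311, 19), (312, 24), (313, 24), (314, 23), (315, 26)]
[(274, 90), (275, 87), (276, 88), (277, 24), (278, 54), (279, 123), (280, 153), (281, 153), (282, 153), (283, 153), (306, 151), (307, 153), (308, 154), (309, 150), (310, 122), (311, 26), (312, 26), (313, 26), (314, 27), (315, 24)]
[(190, 153), (191, 152), (192, 155), (193, 153), (194, 153), (195, 151), (196, 152), (197, 151), (198, 148), (199, 111), (200, 31), (201, 30), (202, 26), (203, 24), (204, 27), (205, 22)]
[(190, 155), (191, 153), (192, 156), (193, 155), (194, 151), (195, 153), (196, 156), (197, 151), (198, 152), (199, 81), (200, 19), (201, 26), (202, 28), (203, 23), (204, 25), (205, 23)]
```

The carton is held level at crop (148,185) with its sides along the mat; it sits about 1–2 mm too far back in the hand. Correct for that and lower.

Call:
move_arm([
  [[-2,0,50,0,0.5],[0,0,50,0,0.5],[0,0,40,0,0.5],[0,0,20,0,0.5],[0,0,7,0,0.5],[0,0,2,0,0.5],[0,0,0,0,0.5],[0,0,0,0,0.5]],
])

```text
t: 32.12
tool_pos: [0.5683, 0.008, 0.1988]
orientation: [3.138, 0.131, 0.003]
contact_force: [-0.5, -0.4, -0.8]
grip_width: 0.751
finger_force: 20.0
```

```bash
python3 -c "
from h import *
go(.5675,.0083,.029,-85.1);print(r.get_obs()['contact_force'])
"
```

```text
gp [0.5687 0.0079 0.0318] closeaz -85.2 | shift [-0.8 -0.4  2.8] turn -0.1 | t 32.12 w 0.751 F 20.0 q [-0.18  0.51  1.73 -0.    0.91  1.31]
[-0.45476725 -0.38755624 -0.75417369]
```

Call:
move_arm([
  [[-1,-0.5,3,0,0.5],[0,0,0,0,0.5],[0,0,0,0,0.5],[0,0,0,0,1],[0,0,0,0,1],[0,0,0,0,1],[0,0,-20,0,1],[0,0,-50,0,1],[0,0,-60,0,1],[0,0,0,0,1]],
])

```text
t: 33.38
tool_pos: [0.5684, 0.0083, 0.3299]
orientation: [3.137, 0.131, 0.016]
contact_force: [-0.7, 0.2, 0.3]
grip_width: 0.997
finger_force: 0.0
```

```bash
python3 -c "
from h import *
go(.441,.281,.15,-90)
"
```

```text
gp [0.5701 0.008  0.1629] closeaz -85.2 | shift [-104.5 -282.4   11.1] turn 4.8 | t 33.38 w 0.997 F 0.0 q [-0.18  0.35  1.6   0.    1.18  1.31]
```

Call:
move_arm([
  [[0,0,-45,0,1],[-15,-40,0,0,1],[-15,-40,0,0,1],[-15,-40,0,0,1],[-15,-41,0,0,1],[-15,-41,0,0,1],[-15,-40,0,0,1],[-15,-40,20,0,1],[0,0,35,0,1],[0,0,0,0,1]],
])

```text
t: 34.62
tool_pos: [0.4371, 0.2807, 0.3114]
orientation: [3.136, 0.132, -0.012]
contact_force: [0.2, -1.4, 1.1]
grip_width: 1.0
finger_force: 0.0
```

```bash
python3 -c "
from h import *
go(.441,.281,.022,-85)
c,*cm=cap('side'); f=c['frame']
for a,g,z,yw in [('carton',(.569,.008),.003,True),('dish',(.441,.281),0,False),('vial_orange',(.464,0),.003,False),('bottle',(.473,-.115),.007,False)]:
  for d in r.cut_out(a,'side')[:2]:
    v,l=fit(a,d['mask'],g,cm,z=z,yaw=yw); print(a,round(d['conf'],2),v[:2].round(4),(np.degrees(v[2])%90).round(1),round(l,2))
cv2.imwrite('pics/s7.png',cv2.resize(f[130:370,240:420],None,fx=2.5,fy=2.5,interpolation=cv2.INTER_CUBIC))
"
```

```text
gp [0.4359 0.2803 0.1444] closeaz -85.2 | shift [  4.8  -0.2 122.4] turn -0.2 | t 34.62 w 1.0 F 0.0 q [ 0.36  0.29  1.74 -0.    1.12  1.84]
carton 0.97 [0.5693 0.0063] 5.9 0.03
dish 0.94 [0.4408 0.2818] 9.2 0.04
dish 0.68 [0.4852 0.132 ] 68.9 0.9
vial_orange 0.51 [ 0.4996 -3.079 ] 28.8 1.0
```

View pics/s7.png

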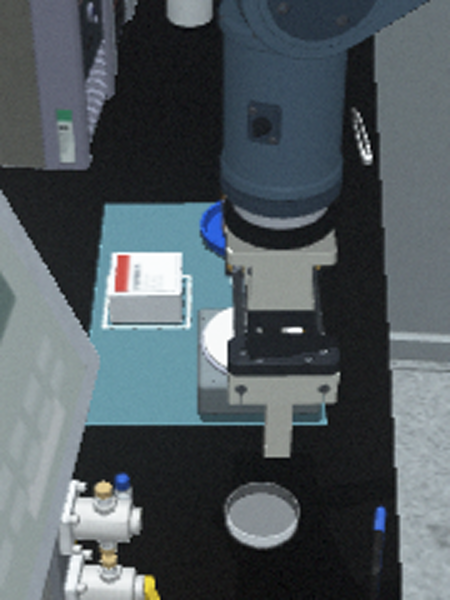

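The carton lies inside the printed square (crop (148,290)) with white showing all round. Now the petri dish at (262,515).

Call:
move_arm([
  [[5,0,40,0,1],[0,0,40,0,1],[0,0,25,0,1],[0,0,12,0,1],[0,0,5,0,1],[0,0,0,0,1]],
])

```text
t: 35.62
tool_pos: [0.4443, 0.2813, 0.1935]
orientation: [-3.138, -0.13, -0.002]
contact_force: [0.2, 0.2, 0.7]
grip_width: 1.001
finger_force: 0.0
```

Call:
move_arm([
  [[0,0,0,0,0.5],[0,0,0,0,0.5],[0,0,0,0,0.5],[0,0,0,0,0.5],[0,0,0,0,0.5],[0,0,0,0,0.5]],
], newtons=6)

```text
t: 36.38
tool_pos: [0.4439, 0.2813, 0.1929]
orientation: [-3.139, -0.13, -0.0]
contact_force: [-0.4, -0.4, 2.7]
grip_width: 0.635
finger_force: 6.0
```

Call:
move_arm([
  [[0,0,-20,0,0.5],[0,0,-50,0,0.5],[0,0,-60,0,0.5],[0,0,-30,0,0.5],[0,0,0,0,0.5]],
])

```text
t: 37.0
tool_pos: [0.4444, 0.2814, 0.3552]
orientation: [-3.137, -0.131, -0.008]
contact_force: [0.2, 0.3, -0.8]
grip_width: 0.635
finger_force: 6.0
```

```bash
python3 -c "
from h import *
go(.5715,.0078,.18,-85)
c,*cm=cap('side')
p,R,o=pose(); g=p+R[:,2]*.167
for d in r.cut_out('dish','side')[:2]:
    v,l=fit('dish',d['mask'],g[:2],cm,z=g[2]-.026); print('dish',round(d['conf'],2),v[:2].round(4),round(l,2))
"
```

```text
gp [0.4453 0.2818 0.1882] closeaz -85.2 | shift [103.9 283.3   8.3] turn -0.2 | t 37.0 w 0.635 F 6.0 q [ 0.35  0.25  1.67 -0.    1.21  1.84]
dish 0.55 [0.4416 0.2766] 1.98
```

Call:
move_arm([
  [[13,35,0,0,0.5],[13,36,0,0,0.5],[13,36,0,0,0.5],[13,36,0,0,0.5],[13,35,0,0,0.5],[13,35,0,0,0.5],[13,35,0,0,0.5],[13,35,0,0,0.5],[0,0,0,0,0.5],[0,0,0,0,0.5]],
])

```text
t: 38.35
tool_pos: [0.5703, 0.0081, 0.3508]
orientation: [-3.138, -0.13, 0.006]
contact_force: [-1.0, -0.5, -0.2]
grip_width: 0.64
finger_force: 6.0
```

```bash
python3 -c "
from h import *
go(.572,.0075,.066,-85)
c,*cm=cap('side'); f=c['frame']
p,R,o=pose(); g=p+R[:,2]*.167
print([px(g+[e-.003,0,-.026],*cm).round(1) for e in(-.03,0,.03)])
cv2.imwrite('pics/s8.png',cv2.resize(f[150:290,250:400],None,fx=4,fy=4,interpolation=cv2.INTER_CUBIC))
"
```

```text
gp [0.5697 0.0083 0.1838] closeaz -85.3 | shift [  2.1   0.9 117.8] turn -0.3 | t 38.35 w 0.64 F 6.0 q [-0.18  0.34  1.56  0.    1.25  1.31]
[array([310.2, 198.3]), array([297.3, 197.8]), array([284.4, 197.2])]
```

View pics/s8.png

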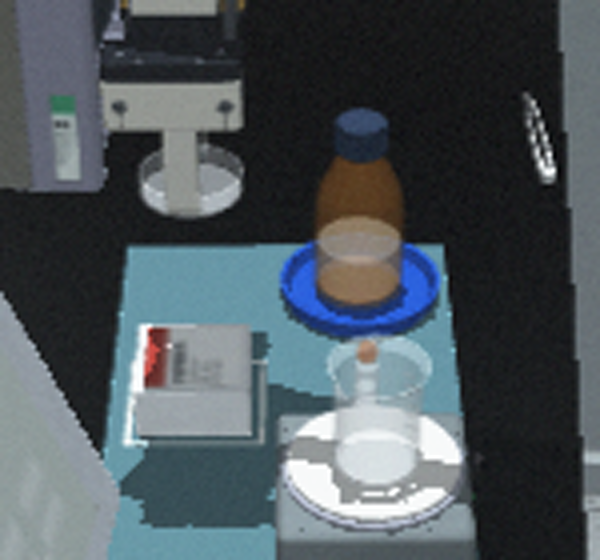

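The dish is held level at crop (191,180), about 3 mm forward of the grasp point, as predicted. Lower it onto the carton (195,380).

Call:
move_arm([
  [[3,1,50,0,0.5],[0,0,40,0,0.5],[0,0,20,0,0.5],[0,0,6,0,0.5],[0,0,2,0,0.5],[0,0,0,0,0.5],[0,0,0,0,0.5]],
])

```text
t: 39.28
tool_pos: [0.5743, 0.0071, 0.2358]
orientation: [3.138, 0.131, 0.003]
contact_force: [0.7, 0.2, -0.4]
grip_width: 0.635
finger_force: 6.0
```

```bash
python3 -c "
from h import *
go(.5723,.0075,.0645,-85);print(r.get_obs()['contact_force'])
"
```

```text
gp [0.5747 0.0071 0.0688] closeaz -85.2 | shift [-2.  -0.6  4.3] turn -0.2 | t 39.27 w 0.635 F 6.0 q [-0.18  0.46  1.68  0.    0.99  1.31]
[ 0.72398805  0.20063846 -0.35087966]
```

Call:
move_arm([
  [[-2,-0.5,3,0,0.5],[0,0,1.5,0,0.5],[0,0,0,0,0.5]],
])

```text
t: 39.65
tool_pos: [0.5719, 0.0074, 0.2306]
orientation: [-3.139, -0.13, 0.0]
contact_force: [-1.8, 0.2, 4.0]
grip_width: 0.635
finger_force: 6.0
```

Call:
move_arm([
  [[0,0,0,0,0.8],[0,0,0,0,1],[0,0,0,0,1],[0,0,0,0,1],[0,0,-30,0,1],[0,0,-60,0,1],[0,0,-60,0,1],[0,0,0,0,1]],
])

```text
t: 40.65
tool_pos: [0.5733, 0.0073, 0.386]
orientation: [3.136, 0.131, 0.017]
contact_force: [1.0, 0.6, 0.2]
grip_width: 0.999
finger_force: 0.0
```

```bash
python3 -c "
from h import *
go(.3,-.4,.2,-85)
"
```

```text
gp [0.5751 0.0069 0.219 ] closeaz -85.2 | shift [-306.4  383.1   16.8] turn -0.2 | t 40.65 w 0.999 F 0.0 q [-0.18  0.31  1.51  0.    1.31  1.31]
```

Call:
move_arm([
  [[-33,42,0,0,1],[-33,42,0,0,1],[-33,42,0,0,1],[-33,42,0,0,1],[-33,42,0,0,1],[-33,42,0,0,1],[-33,42,0,0,1],[-33,42,0,0,1],[-33,42,0,0,1],[0,0,0,0,1]],
])

```text
t: 41.9
tool_pos: [0.3053, -0.3965, 0.3789]
orientation: [-3.138, -0.123, 0.002]
contact_force: [0.4, 0.8, 0.2]
grip_width: 1.002
finger_force: 0.0
```

```bash
python3 -c "
from h import *
ims=[]
for cam in ['side','top']:
  c,*cm=cap(cam); f=c['frame']; ims.append(f)
  for a,g,z,yw in [('carton',(.569,.008),.003,True),('dish',(.569,.008),.038,False),('vial_orange',(.464,0),.003,False),('bottle',(.473,-.115),.007,False),('beaker',(.455,.114),.053,False),('spill_dish',(.473,-.115),.003,False)]:
    for d in r.cut_out(a,cam)[:3]:
      v,l=fit(a,d['mask'],g,cm,z=z,yaw=yw)
      if l<.6: print(cam,a,round(d['conf'],2),v[:2].round(4),(np.degrees(v[2])%90).round(1),round(l,2))
  h=cv2.cvtColor(f,cv2.COLOR_BGR2HSV); m=cv2.inRange(h,(3,120,100),(15,255,255)); u=px([.464,0,.045],*cm).astype(int)
  ys,xs=np.nonzero(m[u[1]-12:u[1]+12,u[0]-12:u[0]+12])
  if len(xs): print('cap',ray((xs.mean()+u[0]-12,ys.mean()+u[1]-12),.046,*cm))
a=cv2.resize(ims[0][150:300,260:400],(400,430),interpolation=cv2.INTER_CUBIC); b=cv2.resize(ims[1][195:305,240:390],(400,293),interpolation=cv2.INTER_CUBIC)
b=np.vstack([b,np.zeros((137,400,3),np.uint8)]); cv2.imwrite('pics/f.png',np.hstack([a,b]))
"
```

```text
side dish 0.59 [0.5694 0.0045] 3.9 0.09
side bottle 0.96 [ 0.4746 -0.1243] 6.8 0.08
side beaker 0.61 [0.4519 0.1193] 0.2 0.06
top dish 0.96 [0.5681 0.0059] 12.2 0.05
top bottle 0.97 [ 0.4745 -0.1168] 8.7 0.11
top beaker 0.9 [0.4519 0.121 ] 89.3 0.07
cap [0.46303598 0.00386225 0.046     ]
```

View pics/f.png

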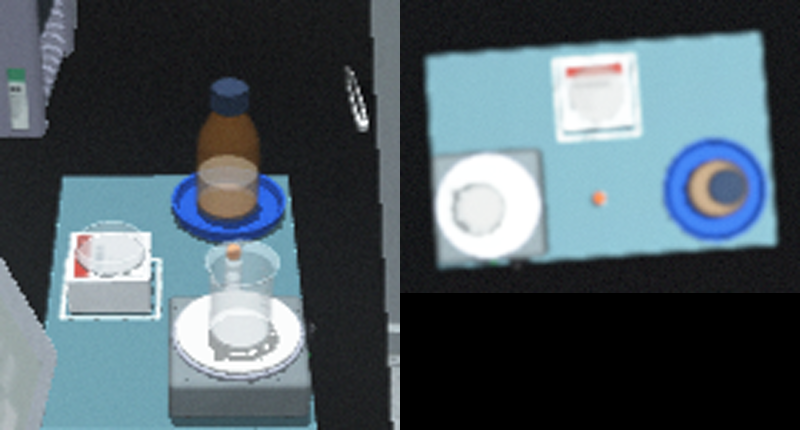

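Final views: beaker on the plate (left half (240,290)), bottle in the blue dish (228,170), orange vial midway (right half (599,198)). The carton sits inside the square with the petri dish centred on it (right half (597,95)). Everything is upright.

```bash
python3 -c "
from station import r
print(r.sign_off())"
```

```text
the job is handed in; nothing more can be done
None
```

The filtration station is set out in the order asked and handed in at about 42 s; final images show everything upright, 1–3 mm off target (beaker's lip-side origin about 5 mm off the plate's middle), and I never touched the blue-capped vial.

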